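Show a stain test slat against the sample board

TASK

Set up a colour comparison for the customer, who stands on the far side of the counter: take the tall wood-stain sample board out of its grooved stand and lean its back against the far upper edge of the paint tub's lid, foot on the counter, coloured face to the customer, square to the tub and centred on it, tilted back about 20 degrees, and let go of it. Then pull the red mahogany test slat out of the drying block and hold it up in front of the red mahogany strip of the leaning board, stained end down, parallel with the board and tilted like it, about two fingers' width (30 mm) off its face without touching, so that only the slat's bare wood end stands above the board's top edge. Finish while still holding it there, motionless, and do not shift the tub or disturb the other slats, the small board or the small tin.

Things in the scene. Friction and masses are not known exactly. Their poses are not given: they have to be found in the camera images.
- tub: full rectangular paint tub, white with a blue lid and a red label, 150 (x) x 200 (y) x 170 mm high over the lid (the wall below the lid is 142 x 192 mm), 3.2 kg, standing loose on the counter; origin under its centre, x axis away from the robot towards the customer, z up
- tub_edge (a point): middle of the lid's upper edge on the customer's side (75 mm along the tub's x from its centre, 170 mm above the counter; the edge runs along y and is rounded by 3 mm); axes as the tub's
- board_mid (a point): centre (half-way up) of the tall plywood sample board, 12 thick (x) x 180 wide (y) x 250 mm high (z), 0.2 to 0.45 kg; x axis out of the coloured face, z towards its top edge. Five stain strips, each 36 mm wide, run down the face from the top edge; their middles along y from -72 to +72 mm: black, orange oak, pale pine, red mahogany, dark walnut
- board_foot (a point): middle of the sample board's lower edge face, 125 mm below its centre
- strip_top (a point): upper end of the red mahogany strip, on the coloured face at the board's top edge: 6, 36, 125 mm from the board's centre along its x, y, z; axes as the board's
- board: the tall sample board as a body, same axes; origin at the centre of its lower edge face. At the start it stands upright in one of the stand's two grooves (15 mm wide, 40 mm deep, 70 mm apart), foot 12 mm and top edge 262 mm above the counter, coloured face to the customer; lift it straight up at least 45 mm to free it
- maho_mid (a point): wooden test slat standing upright in the drying block, 10 (x) x 30 (y) x 150 mm (z) high, 30 g, stained red mahogany all round on its lower 105 mm, bare pale wood on its top 45 mm; this point is its centre (half-way up), z axis up along the slat, x across its thickness
- maho_line (a point): point on the red mahogany slat's axis where stain and bare wood meet, 105 mm above its foot and 45 mm below its top
- slat_maho: the red mahogany slat as a body, same axes; origin at the centre of its foot, at the start 10 mm above the counter in a slot 35 mm deep with 1.5 mm of play all round; pull it straight up to free it. The three slats stand 60 mm apart in a row along y, in an order that varies
- oak_mid (a point): wooden test slat standing upright in the drying block, 10 (x) x 30 (y) x 150 mm (z) high, 30 g, orange oak all round on its lower 105 mm, bare pale wood on its top 45 mm; its centre; leave alone
- ebony_mid (a point): wooden test slat standing upright in the drying block, 10 (x) x 30 (y) x 150 mm (z) high, 30 g, black all round on its lower 105 mm, bare pale wood on its top 45 mm; its centre; leave alone
- board2_mid (a point): centre of the small board with pastel paint colours, 12 x 180 x 110 mm high, upright in the stand's other groove, its top edge 122 mm above the counter (lift the tall board over it or pass beside it); leave alone
- stand: fixed dark wooden stand for the boards, 160 (x) x 200 (y) x 52 mm high, two grooves along y at x = -35 and +35 mm; origin under its centre
- block: fixed wooden drying block, 80 (x) x 200 (y) x 45 mm high, with three slots at y = -60, 0, 60 mm; origin under its centre
- tin_mid (a point): centre of a small closed stain tin, 70 mm across, 65 mm high, standing on the counter; leave alone
Mind the look-alikes: they are no part of the job. What is shaped like the slat_maho but blue is not meant.

How it is judged (in metres and radians):
On the way:
1. the sample board leans on the tub's lid, foot on the counter, coloured face to the customer, and the robot has let go of it (angle between board_mid's own x axis and vertical between 0.96 and 1.43 rad and angle between board_mid's own z axis and vertical below 0.65 rad and height (world z) of board_foot below 0.02 m and contact force between board and tub above 0.1 N and angle between the y axis of board_mid and the y axis of tub, either way round below 0.2 rad and y of board_mid in the frame of tub between -0.04 and 0.04 m and x of board_foot in the frame of tub above 0.075 m and contact force between each of the arm, the fingers and board below 0.1 N), for 0.4 s.
At the end, for the whole second after the job is handed in: Board, untouched, leans 8-35 deg on the tub's lid, face out, foot on counter, square to 11 deg, centred to 40 mm. Mahogany slat held still by the fingers alone, stain down, parallel to 11 deg, stain line within 22 mm of the top edge, 12 mm of the strip's middle, axis 10-60 mm before the face (all of step 1 and contact force between the fingers and slat_maho above 0.5 N and contact force between slat_maho and board below 0.1 N and contact force between slat_maho and tub below 0.1 N and height (world z) of maho_line above 0.15 m and x of maho_line in the frame of strip_top between 0.01 and 0.06 m and y of maho_line in the frame of strip_top between -0.012 and 0.012 m and z of maho_line in the frame of strip_top between -0.022 and 0.022 m and angle between the x axis of maho_mid and the x axis of board_mid, either way round below 0.2 rad and angle between the z axis of maho_mid and the z axis of board_mid, either way round below 0.2 rad and angle between maho_mid's own z axis and vertical below 1 rad and linear speed of each of slat_maho, board below 0.03 m/s); the arm keeps its last pose, push and grip.
It fails at once if the tub is shifted by more than 30 mm (distance of tub from where it was at the start of the episode above 0.03 m).
It fails at once if another slat, the small board or the small tin is displaced by more than 30 mm (distance of any of oak_mid, ebony_mid, board2_mid, tin_mid from where it was at the start of the episode above 0.03 m).
It also fails if it takes over 56 s, if anything falls off the work surface, if the arm or the gripper's body presses on something with over 40 N, if the wrist force passes 120 N, or if a joint passes its speed limit or range.

ROBOT

A 6-joint arm with a two-finger parallel gripper is mounted at the origin on the work surface. World frame = base frame: x ahead of the robot, y to its left, z up, the work surface at z = 0. Lengths are in m, angles in degrees, forces in N, time in s.
With the tool pointing down it reaches from about 0.25 to 0.725 m from the base axis. Payload 9.7 kg.
Tool frame: the origin (TCP) lies at the very end of the fingers, on their centre line; the grasp point (between the pads) lies 19 mm behind it; y points along the fingers, x is the direction in which the jaws open and shut, and the axes are right-handed (so a half turn about y gives the same grasp; the last joint's range is limited). The gripper opens to 85 mm and grips with 20 to 120 N. Pads are 22 mm wide; open, the fingers measure 114 mm over their backs; the gripper's body (76 mm by 85 mm) begins 54 mm behind the grasp point. The pads swing forward as they close: fully open they stand 13 mm farther back than shut.
Start: joints at [-67.781, 4.979, 10.078, 95.1, 0, 90], TCP at [0.208, -0.509, 0.231] pointing down, gripper open.
Joint ranges: [-179.16, 179.16], [-48.56, 103.87], [-65.8, 70.77], [-126.05, 130.52], [-82.76, 87.17], [-180, 180]. Speed limits (degrees/s): [127.2, 127.2, 147.25, 180, 180, 180].

INTERFACE

Orientations are given as [roll, pitch, yaw] about the fixed x, y, z axes, in that order (R = Rz(yaw) Ry(pitch) Rx(roll)).
In Python, from workcell import bot gives the robot as it stands.
- The arm moves only by the shell command python3 -m jog 'ROWS' [FORCE]. ROWS is JSON, a list of rows, each a list of 7 numbers: the closure, from 0 (fully open) to 1 (shut), then the shift along the world's x, y, z in units of 25 mm (1.0 is 25 mm), then the turn, a rotation vector about the world's x, y, z in units of 5 degrees (1.0 is 5 degrees). A call has 1 to 5 rows; each row is the pose to reach, as a shift and turn from the pose commanded when the call began; what a row does not reach only later rows make up. A row lasts 1/10 s, in which the tool goes at most 50 mm and 8.59 degrees, less where a joint would pass 70% of its speed; a pose out of reach is approached as far as the arm can. A call with a gripper value outside its range is refused whole. The fingers move at their own pace and stop on an object; FORCE is the grip in N (left out, the last holds). Time passes only in rows, so rows that repeat a pose let the fingers close. It gives the time, the measured TCP pose, the force and the opening at its end, in the units of the state.
- bot.get_obs(): the state, without advancing time (a new reading comes with each control period).
- bot.camera(name): name is "side" or "top" or "wrist"; returns (picture, depth): 420x560x3 uint8, red, green, blue; 420x560 float32, m along the optical axis (not along the pixel's ray), 0 where there is no reading.
- bot.camera_model(name): a dict with "fx", "fy", "cx", "cy" (pixels), "rvec" (rotation vector, rad) and "tvec" (3), from world to camera coordinates, as OpenCV has them; the wrist camera has in their place "tool_from_camera" (4x4, takes a point from camera to tool coordinates, whose origin is the TCP and whose axes are the tool frame's). Camera axes: x right, y down, z forward; pixel columns grow to the right and rows downward; lengths in m; the calibration is good to about 2 mm. The wrist camera is an equidistant fisheye: a pixel r from the principal point sees the ray r / f radians off the axis. A picture is of the moment at which its call begins: read the wrist's pose just before it. camera_model takes no time and is no camera call.
- bot.job_done(): hands the job in, once; it reports no verdict.
Trained networks look in the newest picture that a camera, given by its name, has taken for a name from the list of things; names that differ only in an ending like _2 or _b are one class to them, and where a whole thing is asked for, a point or a joint stands for the part that bears it (a point fixed in the world has none). Each returns a list of dicts, best first, with "conf" (0 to 1); they miss things now and then, are a little off and sometimes report something else, mostly with a low value. They report only what shows in the picture. A call takes as long as a camera call. They do not tell look-alikes from the thing itself.
- bot.regions_of(camera, label): "pixels" (420x560 bool, what is visible of it) and "point" ([row, column] in pixels, amid what is visible of it).
The state is a dict: "time": time; "q": joint angles; "qd": joint speeds; "joint_efforts": joint torques, N m; "ee_pos": TCP position; "tcp_rot": TCP orientation; "wrist_force": force on the tool from outside, world axes, zero at the start; "torque": the same for the moment, N m; "opening": finger opening in m.
Only numpy, scipy, OpenCV 4.12 (cv2) and the standard library are available. Lean on these libraries where they do the work, as an engineer would, in place of code of your own. Each camera call takes 0.05 s, during which the arm holds its last target. There are 200 camera calls.

## Working session

There is one attempt and no reset: what is moved stays moved. The work goes in short steps, Python scripts to look and compute and a shell command to move; the robot and the scene stay as the last step left them, time stands still between calls to the robot, and variables do not carry over. Pictures are saved under pics/ and viewed, about 8 in all and at most 12, crops included, and the job is handed in when it is done.

```bash
ls; mkdir -p pics
cat > h.py <<'E'
import numpy as np, cv2
from workcell import bot
from scipy.spatial.transform import Rotation as R
def cloud(cam,depth,mask=None):
    m=bot.camera_model(cam); r,c=np.nonzero((depth>0)&(mask if mask is not None else True))
    z=depth[r,c]; p=np.c_[(c-m['cx'])/m['fx']*z,(r-m['cy'])/m['fy']*z,z]
    Rm=cv2.Rodrigues(np.array(m['rvec'],float))[0]
    return (p-np.array(m['tvec']).ravel())@Rm, r, c
E
python3 - <<'E'
from h import *
o=bot.get_obs(); print({k:np.round(v,3) for k,v in o.items()})
for cam in ['top','side']:
    im,d=bot.camera(cam); cv2.imwrite(f'pics/{cam}0.png',im[...,::-1]); np.save(f'{cam}0.npy',d); 
    m=bot.camera_model(cam); Rm=cv2.Rodrigues(np.array(m['rvec'],float))[0]; print(cam,'cam pos',-Rm.T@np.array(m['tvec']).ravel(),'fwd',Rm[2],m['fx'])
    for n in ['tub','board','slat_maho','oak_mid','ebony_mid','board2_mid','stand','block','tin_mid']:
        for x in bot.regions_of(cam,n)[:4]:
            P,_,_=cloud(cam,d,x['pixels'])
            if len(P): print(cam,n,round(x['conf'],2),np.round(x['point']),x['pixels'].sum(),'med',np.round(np.median(P,0),3),'lo',np.round(np.percentile(P,3,axis=0),3),'hi',np.round(np.percentile(P,97,axis=0),3))
E
```

```text
pics
{'time': np.float64(0.0), 'q': array([-6.7782e+01,  5.0110e+00,  1.0034e+01,  9.5099e+01, -1.0000e-03,
        9.0001e+01]), 'qd': array([ 0.007, -0.053,  0.013, -0.025, -0.017, -0.041]), 'joint_efforts': array([ 2.0000e-03, -5.2039e+01,  4.6480e+01,  1.6000e-02,  0.0000e+00,
        0.0000e+00]), 'ee_pos': array([ 0.208, -0.509,  0.231]), 'tcp_rot': array([-9.0001e+01,  7.6000e-02, -6.7783e+01]), 'wrist_force': array([-0.492, -0.121,  0.406]), 'torque': array([-0.004, -0.025,  0.002]), 'opening': np.float64(0.085)}
top cam pos [ 0.41020848 -0.01087595  1.22430252] fwd [ 0.13600892  0.02300233 -0.99044054] 439.65078049507645
top tub 0.8 [253. 284.] 5408 med [0.443 0.003 0.169] lo [ 0.367 -0.09   0.064] hi [0.517 0.096 0.173]
top tub 0.68 [219. 151.] 1191 med [0.513 0.312 0.22 ] lo [0.512 0.231 0.043] hi [0.524 0.404 0.262]
top board 0.87 [223. 154.] 1237 med [0.513 0.315 0.215] lo [0.511 0.231 0.037] hi [0.524 0.407 0.262]
top slat_maho 0.7 [253. 169.] 439 med [0.447 0.301 0.119] lo [0.442 0.224 0.031] hi [0.453 0.396 0.124]
top slat_maho 0.44 [208. 410.] 159 med [ 0.578 -0.312 
[... 2298 characters left out ...]
0.325 0.092] lo [0.442 0.23  0.049] hi [0.453 0.403 0.122]
side stand 0.76 [372. 209.] 4134 med [0.418 0.362 0.049] lo [0.404 0.226 0.004] hi [0.545 0.414 0.053]
side stand 0.39 [212. 369.] 301 med [ 0.476 -0.267  0.102] lo [ 0.473 -0.289  0.044] hi [ 0.485 -0.258  0.157]
side stand 0.38 [295. 184.] 7761 med [0.514 0.332 0.169] lo [0.512 0.235 0.051] hi [0.523 0.409 0.261]
side block 0.68 [202. 381.] 305 med [ 0.472 -0.327  0.103] lo [ 0.469 -0.349  0.042] hi [ 0.481 -0.317  0.158]
side block 0.63 [300. 185.] 7693 med [0.514 0.332 0.17 ] lo [0.512 0.237 0.053] hi [0.522 0.409 0.261]
side block 0.61 [226. 383.] 848 med [ 0.441 -0.325  0.041] lo [ 0.429 -0.423  0.001] hi [ 0.508 -0.237  0.046]
```

```bash
python3 - <<'E'
import cv2,numpy as np
a=cv2.imread('pics/top0.png')[130:330,90:500];b=cv2.imread('pics/side0.png')[130:420]
a=cv2.resize(a,None,fx=1.6,fy=1.6);b=b[:, :];w=max(a.shape[1],b.shape[1]);s=np.zeros((a.shape[0]+b.shape[0],w,3),np.uint8)
s[:a.shape[0],:a.shape[1]]=a;s[a.shape[0]:,:b.shape[1]]=b;print(s.shape);cv2.imwrite('pics/c0.png',s[:600] if s.shape[0]>600 else s)
E
python3 - <<'E'
from h import *
d=np.load('top0.npy');P,r,c=cloud('top',d)
def rect(n,m):
    q=P[m];(cx,cy),(w,h),a=cv2.minAreaRect((q[:,:2]*1000).astype(np.float32));print(n,len(q),cx,cy,w,h,a,'z',np.median(q[:,2]))
x,y,z=P.T
rect('lid',(abs(z-.17)<.006)&(abs(x-.44)<.11)&(abs(y)<.13))
rect('boardtop',(abs(z-.262)<.006)&(y>.2))
rect('b2top',(abs(z-.122)<.005)&(y>.2)&(x<.48))
for y0 in(-.266,-.325,-.384): rect('slat',(abs(z-.16)<.006)&(abs(y-y0)<.025)&(abs(x-.472)<.03))
rect('block',(abs(z-.045)<.004)&(abs(y+.325)<.12)&(abs(x-.472)<.06))
rect('stand',(abs(z-.052)<.004)&(abs(y-.31)<.12)&(abs(x-.48)<.1))
m=(abs(z-.17)<.006)&(abs(x-.44)<.11)&(abs(y)<.13); print(np.percentile(P[m],[1,99],axis=0))
d=np.load('side0.npy');P,r,c=cloud('side',d);x,y,z=P.T
m=(x>.505)&(x<.53)&(y>.2)&(z>.07)&(z<.25);q=P[m];A=np.c_[q[:,1],q[:,2],np.ones(len(q))];print('board back: x=a*y+b*z+c',np.linalg.lstsq(A,q[:,0],rcond=None)[0],q[:,1].min(),q[:,1].max())
m=(abs(x-.37)<.012)&(abs(y)<.1)&(z>.02)&(z<.14);q=P[m];A=np.c_[q[:,1],q[:,2],np.ones(len(q))];print('tub near wall',len(q),np.linalg.lstsq(A,q[:,0],rcond=None)[0])
E
```

```text
(610, 656, 3)
lid 5156 447.3084716796875 2.5277023315429688 199.81834411621094 149.74551391601562 85.50318908691406 z 0.16900088709096583
boardtop 456 518.6777954101562 320.3905944824219 12.849836349487305 180.19187927246094 0.10937570780515671 z 0.2599124547590835
b2top 321 448.5488586425781 312.99530029296875 12.558034896850586 179.07107543945312 0.19087208807468414 z 0.1198727279043668
slat 55 478.90740966796875 -272.9826965332031 29.608671188354492 9.84664249420166 86.94139862060547 z 0.15828326787944072
slat 54 475.1094665527344 -332.551025390625 9.482202529907227 29.5634708404541 0.9578573703765869 z 0.15878979096838292
slat 54 470.6735534667969 -392.40936279296875 30.17472267150879 10.018081665039062 86.0876693725586 z 0.15836026525594388
block 1613 474.7817077636719 -332.8143615722656 200.44769287109375 80.1427001953125 85.91839599609375 z 0.043866618873382404
stand 2438 483.2476806640625 314.42388916015625 159.55490112304688 199.9807586669922 0.19763067364692688 z 0.050544276444459316
[[ 0.37177677 -0.09621671  0.16455475]
 [ 0.5225354   0.10057808  0.17367833]]
board back: x=a*y+b*z+c [0.00233043 0.00083624 0.51311052] 0.2289694552878447 0.41103788993968654
tub near wall 730 [-0.0673619   0.07186176  0.36759594]
```

View pics/c0.png

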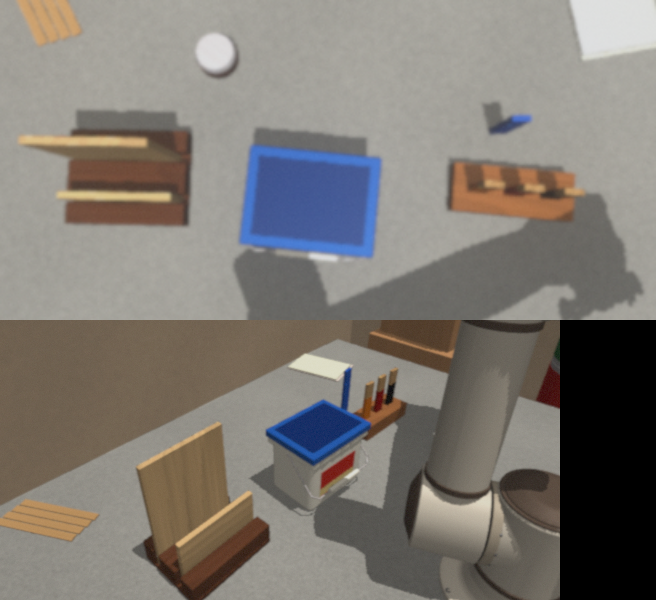

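The picture shows, on top, the stand and tall board at left, the tub in the middle turned about -4.5°, and the block at right. In the side view the slats run orange (368,400), red (380,395), black (391,388), so the mahogany slat is the middle one. The blue slat (346,388) stands outside the block. The measured heights and sizes match the ones given, so I start moving.

```bash
python3 -m jog '[[0,0.6,1.7,0.8,0,0,1.4],[0,1.2,3.4,1.6,0,0,2.8],[0,1.9,5.2,2.2,0,0,4.2],[0,2.6,7,2.8,0,0,5.6],[0,3.2,8.8,3.4,0,0,7]]'
python3 -m jog '[[0,0.7,1.8,0.2,0,0,1.4],[0,1.4,3.6,0.4,0,0,2.8],[0,2.1,5.4,0.6,0,0,4.2],[0,2.8,7.2,0.6,0,0,5.6],[0,3.5,9,0.6,0,0,6.56]]'
python3 -m jog '[[0,0.7,1.8,0,0,0,0],[0,1.4,3.6,0,0,0,0],[0,2.1,5.4,0,0,0,0],[0,2.8,7.2,0,0,0,0],[0,3.5,9,0,0,0,0]]'
python3 -m jog '[[0,0.7,1.8,0,0,0,0],[0,1.4,3.6,0,0,0,0],[0,2.1,5.4,0,0,0,0],[0,2.2,6.3,0,0,0,0],[0,2.2,6.3,0,0,0,0]]'
```

```text
time: 1.5
ee_pos: [0.2879, -0.2882, 0.3167]
tcp_rot: [-90.0, -0.0, -32.5]
wrist_force: [0.8, -0.8, 0.1]
opening: 0.0859
time: 2.0
ee_pos: [0.3754, -0.063, 0.3315]
tcp_rot: [-90.0, -0.1, 0.3]
wrist_force: [1.5, 0.2, 0.7]
opening: 0.085
time: 2.5
ee_pos: [0.463, 0.1623, 0.3312]
tcp_rot: [-90.0, -0.0, 0.0]
wrist_force: [0.3, -1.9, 0.6]
opening: 0.0854
time: 3.0
ee_pos: [0.5179, 0.3205, 0.3289]
tcp_rot: [-90.1, 0.1, 0.2]
wrist_force: [0.1, 0.0, -0.1]
opening: 0.0855
```

```bash
python3 -m jog '[[0,0,0,-1.5,0,0,0],[0,0,0,-3,0,0,0],[0,0,0,-4.2,0,0,0],[0,0,0,-4.2,0,0,0],[0.5,0,0,-4.2,0,0,0]]' 60
python3 -m jog '[[1,0,0,0,0,0,0],[1,0,0,0,0,0,0],[1,0,0,0,0,0,0],[1,0,0,0,0,0,0],[1,0,0,0,0,0,0]]' 60
python3 -m jog '[[1,0,0,0,0,0,0],[1,0,0,0.3,0,0,0],[1,0,0,0.6,0,0,0]]' 60
```

```text
time: 3.5
ee_pos: [0.5176, 0.3169, 0.2272]
tcp_rot: [-90.0, -0.0, -0.0]
wrist_force: [0.3, -0.1, 2.2]
opening: 0.0733
time: 4.0
ee_pos: [0.518, 0.3177, 0.2268]
tcp_rot: [-90.0, -0.1, 0.0]
wrist_force: [1.1, -0.7, 3.3]
opening: 0.0112
time: 4.3
ee_pos: [0.5176, 0.3174, 0.2407]
tcp_rot: [-90.1, 0.1, 0.0]
wrist_force: [1.5, 0.1, -4.4]
opening: 0.0111
```

```bash
python3 -m jog '[[1,0,0,0.8,0,0,0],[1,0,0,2,0,0,0],[1,0,0,3.4,0,0,0],[1,0,0,4.6,0,0,0],[1,0,0,4.6,0,0,0]]' 60
python3 -m jog '[[1,0.7,-1,0,0,0,0],[1,1.4,-2.5,0,0,0,0],[1,2,-4,0,0,0,0],[1,2.4,-5.5,0,0,0,0],[1,2.4,-7,0,0,0,0]]' 60
python3 -m jog '[[1,0,-1.5,0,0,0,-0.2],[1,0,-3,0,0,0,-0.4],[1,0,-4.4,0,0,0,-0.6],[1,0,-5.4,0,0,0,-0.8],[1,0,-6,0,0,0,-0.9]]' 60
python3 -m jog '[[1,0,0,0,-0.08,-1,0],[1,0,0,0,-0.16,-2,0],[1,0,0,0,-0.24,-3,0],[1,0,0,0,-0.31,-3.99,0],[1,0,0,0,-0.31,-3.99,0]]' 60
python3 - <<'E'
from h import *
o=bot.get_obs();Rt=R.from_euler('xyz',o['tcp_rot'],degrees=True).as_matrix();print(o['ee_pos'],Rt.round(3))
im,d=bot.camera('side');cv2.imwrite('pics/s1.png',im[80:400,:][...,::-1])
E
```

```text
time: 4.8
ee_pos: [0.5179, 0.3177, 0.3604]
tcp_rot: [-89.8, -0.3, 0.0]
wrist_force: [0.2, 0.5, -3.9]
opening: 0.011
time: 5.3
ee_pos: [0.5785, 0.141, 0.3537]
tcp_rot: [-90.0, 0.2, -0.0]
wrist_force: [0.7, -1.0, -3.9]
opening: 0.0112
time: 5.8
ee_pos: [0.5774, -0.0093, 0.3549]
tcp_rot: [-90.0, 0.1, -4.6]
wrist_force: [0.2, 0.3, -4.1]
opening: 0.0111
time: 6.3
ee_pos: [0.5753, -0.0068, 0.3549]
tcp_rot: [-90.0, -20.0, -4.4]
wrist_force: [-0.0, -0.3, -3.7]
opening: 0.0109
[ 0.57527295 -0.00681232  0.35486778] [[ 0.937  0.341  0.077]
 [-0.073 -0.026  0.997]
 [ 0.342 -0.94   0.   ]]
```

View pics/s1.png

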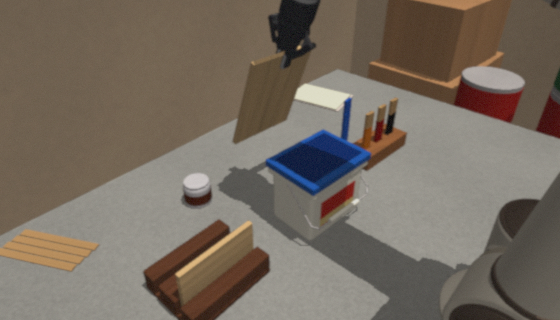

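The view shows the board held tilted, clear of the far side of the tub (tub lid at about (320,160), board at (270,95)). Next I lower it and check its plane with depth.

```bash
python3 -m jog '[[1,0,0,-1.4,0,0,0],[1,-0.4,0,-2.8,0,0,0],[1,-0.8,0,-4.2,0,0,0],[1,-1.2,0,-5.2,0,0,0],[1,-1.2,0,-5.2,0,0,0]]' 60
cat > bd.py <<'E'
from h import *
def board(save=None,cams=('side','top')):
    c=np.array([.4473,.0025]);a=np.radians(-4.5);T=np.array([[np.cos(a),np.sin(a)],[-np.sin(a),np.cos(a)]])
    for cam in cams:
        im,d=bot.camera(cam)
        if save: cv2.imwrite(f'pics/{save}_{cam}.png',im[...,::-1])
        L=bot.regions_of(cam,'board'); L=[x for x in L if x['pixels'].sum()>150]
        for x in L[:2]:
            m=cv2.erode(x['pixels'].astype(np.uint8),np.ones((3,3)))>0
            P,_,_=cloud(cam,d,m); P0,_,_=cloud(cam,d,x['pixels'])
            q=P[P[:,2]>.02]; 
            if len(q)<50: continue
            cc=np.median(q,0)
            for _ in range(4):
                cc=q.mean(0);n=np.linalg.svd(q-cc)[2][2];q2=q[abs((q-cc)@n)<.005]
                q=q2 if len(q2)>50 else q
            n*=np.sign(n[0]);nt=T@n[:2]
            print(cam,round(x['conf'],2),len(q),'n',n.round(3),'lean',np.degrees(np.arcsin(n[2])).round(1),'yaw rel tub',np.degrees(np.arctan2(nt[1],nt[0])).round(1),'ctr',cc.round(4))
            t=(P0[:,:2]-c)@T.T
            print('  tubframe lo/hi',np.percentile(t,[1,99],axis=0).round(3).tolist(),'z',np.percentile(P0[:,2],[1,99]).round(3), 'plane x at z=.17:', ((cc-np.r_[c,0.17])@n/ (n[:2]@T[0])).round(4))
E
python3 -c "
from bd import *
board('b1')"
```

```text
time: 6.85
ee_pos: [0.5457, -0.0072, 0.2214]
tcp_rot: [-90.0, -19.4, -4.5]
wrist_force: [0.2, 0.6, -4.2]
opening: 0.0113
side 0.88 1847 n [ 0.941 -0.08   0.329] lean 19.2 yaw rel tub -0.4 ctr [0.5629 0.0252 0.1604]
  tubframe lo/hi [[0.08, -0.137], [0.303, 0.092]] z [-0.001  0.255] plane x at z=.17: 0.1099
top 0.88 1049 n [ 0.936 -0.073  0.345] lean 20.2 yaw rel tub 0.0 ctr [ 0.5727 -0.0056  0.1727]
  tubframe lo/hi [[0.084, -0.086], [0.176, 0.088]] z [0.032 0.263] plane x at z=.17: 0.1266
```

```bash
python3 -m jog '[[1,-0.4,0.03,-0.3,0,0,0],[1,-0.8,0.06,-0.5,0,0,0],[1,-0.9,0.07,-0.55,0,0,0],[1,-0.9,0.07,-0.55,0,0,0]]' 60
python3 -m jog '[[1,-0.05,0,-0.05,0,0,0],[1,-0.1,0,-0.1,0,0,0],[1,-0.1,0,-0.1,0,0,0]]' 60
```

```text
time: 7.45
ee_pos: [0.5253, -0.0057, 0.2131]
tcp_rot: [-90.0, -20.1, -4.5]
wrist_force: [0.0, -0.0, -3.8]
opening: 0.0113
time: 7.75
ee_pos: [0.5227, -0.0057, 0.2097]
tcp_rot: [-90.0, -20.0, -4.5]
wrist_force: [0.5, 0.1, -3.2]
opening: 0.0115
```

```bash
python3 -m jog '[[1,-0.03,0,-0.06,0,0,0],[1,-0.06,0,-0.12,0,0,0],[1,-0.08,0,-0.18,0,0,0],[1,-0.08,0,-0.18,0,0,0]]' 60
python3 -m jog '[[1,0,0,-0.04,0,0,0],[1,0,0,-0.08,0,0,0],[1,0,0,-0.08,0,0,0]]' 60
```

```text
time: 8.15
ee_pos: [0.5205, -0.0057, 0.205]
tcp_rot: [-90.0, -20.0, -4.5]
wrist_force: [-0.0, -0.5, -4.2]
opening: 0.0109
time: 8.45
ee_pos: [0.5209, -0.0056, 0.2039]
tcp_rot: [-90.0, -20.1, -4.5]
wrist_force: [-1.1, 0.8, 0.2]
opening: 0.0112
```

```bash
python3 -m jog '[[1,-0.08,0.01,0,0,0,0],[1,-0.16,0.01,0,0,0,0],[1,-0.16,0.01,0,0,0,0]]' 60
python3 -m jog '[[1,-0.06,0,0,0,0,0],[1,-0.12,0,0,0,0,0],[1,-0.12,0,0,0,0,0]]' 60
```

```text
time: 8.75
ee_pos: [0.5173, -0.0055, 0.2037]
tcp_rot: [-90.0, -20.1, -4.5]
wrist_force: [4.7, 0.6, -2.9]
opening: 0.0111
time: 9.05
ee_pos: [0.5155, -0.0054, 0.2046]
tcp_rot: [-90.0, -20.3, -4.5]
wrist_force: [11.6, 0.5, -2.7]
opening: 0.0113
```

```bash
python3 -m jog '[[1,0.1,0,-0.05,0,0,0],[1,0.1,0,-0.05,0,0,0],[1,0.1,0,-0.05,0,0,0]]' 60
```

```text
time: 9.35
ee_pos: [0.5172, -0.0054, 0.2033]
tcp_rot: [-90.0, -20.2, -4.5]
wrist_force: [5.8, 0.3, 2.0]
opening: 0.0117
```

Both contacts are light: the foot on the counter and the back on the lid. I let go, opening only partly.

```bash
python3 -m jog '[[0.8,0,0,0,0,0,0],[0.7,0,0,0,0,0,0],[0.6,0,0,0,0,0,0],[0.55,0,0,0,0,0,0],[0.55,0,0,0,0,0,0]]' 
python3 -c "
from bd import *
board('b2')"
```

```text
time: 9.85
ee_pos: [0.5161, -0.0054, 0.2019]
tcp_rot: [-90.0, -20.0, -4.5]
wrist_force: [-0.8, -0.3, -0.5]
opening: 0.0387
side 0.65 961 n [ 0.935 -0.093  0.342] lean 20.0 yaw rel tub -1.2 ctr [0.531  0.0494 0.1611]
  tubframe lo/hi [[0.052, -0.069], [0.257, 0.092]] z [-0.001  0.237] plane x at z=.17: 0.0755
top 0.69 1222 n [ 0.933 -0.073  0.352] lean 20.6 yaw rel tub 0.0 ctr [ 0.5422 -0.0045  0.1487]
  tubframe lo/hi [[0.053, -0.086], [0.147, 0.088]] z [0.008 0.239] plane x at z=.17: 0.0871
```

```bash
python3 -m jog '[[0.55,-0.18,0.01,0.5,0,0,0],[0.55,-0.48,0.04,1.3,0,0,0],[0.55,-0.87,0.07,2.4,0,0,0],[0.5,-1.2,0.1,3.3,0,0,0],[0.2,-1.2,-0.5,3.6,0.1,1,0]]'
python3 -m jog '[[0,0.1,-1.6,0,0.08,1,0],[0,0.3,-3.4,0,0.15,2,0],[0,0.4,-5.2,0,0.21,2.99,0],[0,0.5,-7,0,0.21,2.99,0],[0,0.6,-8.8,-0.4,0.21,2.99,0]]'
python3 -m jog '[[0,0,-1.5,-0.4,0,0,0.05],[0,0,-3,-0.8,0,0,0.1],[0,0,-3.8,-1,0,0,0.1],[0,0,-3.8,-1,0,0,0.1]]'
python3 -c "
from bd import *
board(None)
o=bot.get_obs();print(o['ee_pos'],o['tcp_rot'])
d=bot.camera('top')[1];P,_,_=cloud('top',d);x,y,z=P.T
for y0 in(-.266,-.325,-.384):
  m=(abs(z-.16)<.006)&(abs(y-y0)<.025)&(abs(x-.472)<.03);print(m.sum(),P[m].mean(0) if m.any() else '')
im,d=bot.camera('wrist');cv2.imwrite('pics/w1.png',im[...,::-1])
"
```

```text
time: 10.55
ee_pos: [0.4847, -0.017, 0.2975]
tcp_rot: [-89.8, -15.4, -4.4]
wrist_force: [1.1, 0.5, 0.3]
opening: 0.0557
time: 11.05
ee_pos: [0.5018, -0.2401, 0.283]
tcp_rot: [-90.0, -0.0, -4.5]
wrist_force: [0.4, 0.7, 0.5]
opening: 0.0853
time: 11.45
ee_pos: [0.5006, -0.3348, 0.2561]
tcp_rot: [-90.0, 0.1, -4.2]
wrist_force: [-0.6, 1.0, -0.8]
opening: 0.0852
side 0.79 1210 n [ 0.936 -0.081  0.344] lean 20.1 yaw rel tub -0.5 ctr [0.5249 0.025  0.172 ]
  tubframe lo/hi [[0.052, -0.084], [0.137, 0.091]] z [0.007 0.237] plane x at z=.17: 0.0761
top 0.86 1649 n [ 0.933 -0.073  0.353] lean 20.7 yaw rel tub 0.0 ctr [ 0.5408 -0.0045  0.1521]
  tubframe lo/hi [[0.052, -0.087], [0.147, 0.089]] z [0.004 0.238] plane x at z=.17: 0.087
[ 0.50152943 -0.33184128  0.25818517] [-9.00234271e+01 -6.78375988e-02 -3.94234731e+00]
53 [ 0.47889526 -0.27279195  0.15835902]
54 [ 0.47481671 -0.33186016  0.1581893 ]
0
```

View pics/w1.png

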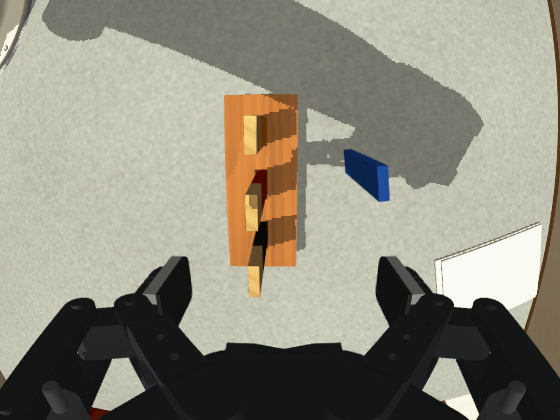

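The wrist view confirms red as the middle slat, its top at (253,210); black is at (255,275) and the blue look-alike at (367,175). The board leans at about 20°, square to the tub. Next I grasp the slat.

```bash
python3 -m jog '[[0.2,-0.6,0,-0.5,0,0,0],[0.3,-1.06,0,-1.5,0,0,0],[0.4,-1.06,0,-2.8,0,0,0],[0.4,-1.06,0,-4.2,0,0,0],[0.4,-1.06,0,-5.1,0,0,0]]' 40
python3 -m jog '[[0.4,0,0,0,0,0,0],[1,0,0,0,0,0,0],[1,0,0,0,0,0,0],[1,0,0,0,0,0,0],[1,0,0,0,0,0,0]]' 40
python3 -m jog '[[1,0,0,0.3,0,0,0],[1,0,0,0.8,0,0,0],[1,0,0,1.4,0,0,0],[1,0,0,2,0,0,0],[1,0,0,2.4,0,0,0]]' 40
```

```text
time: 12.25
ee_pos: [0.4743, -0.3317, 0.1277]
tcp_rot: [-90.0, 0.1, -3.9]
wrist_force: [-0.0, -0.2, 0.0]
opening: 0.0513
time: 12.75
ee_pos: [0.4756, -0.3334, 0.1315]
tcp_rot: [-90.1, -0.2, -4.0]
wrist_force: [-0.1, 0.1, 6.5]
opening: 0.0096
time: 13.25
ee_pos: [0.4749, -0.3332, 0.1919]
tcp_rot: [-90.1, -0.1, -4.0]
wrist_force: [0.6, 0.1, -0.2]
opening: 0.0097
```

```bash
python3 -m jog '[[1,0,0,1.4,0,0,0],[1,0,0,2.9,0,0,0],[1,0.5,0.8,4,0,0,0],[1,1.2,2.2,4.5,0,0,0],[1,1.8,3.8,4.5,0,0,0]]' 40
python3 -m jog '[[1,0.6,1.7,0,0,0,-0.1],[1,1.2,3.4,0,0,0,-0.1],[1,1.8,5.1,0,0,0,-0.1],[1,2.5,6.8,0,0,0,-0.1],[1,3.2,8.4,0,0,0,-0.1]]' 40
python3 -m jog '[[1,0,1.2,0,-0.08,-1,0],[1,0,2,0,-0.16,-2,0],[1,0,2.3,0,-0.24,-3,0],[1,0,2.3,0,-0.31,-4.03,0],[1,0,2.3,0,-0.31,-4.03,0]]' 40
python3 -c "
from bd import *
board(None,('side',))
o=bot.get_obs();print(o['ee_pos'],o['tcp_rot'])"
```

```text
time: 13.75
ee_pos: [0.5205, -0.2378, 0.3048]
tcp_rot: [-90.1, -0.2, -4.1]
wrist_force: [0.8, 0.1, -0.8]
opening: 0.0093
time: 14.25
ee_pos: [0.5999, -0.026, 0.303]
tcp_rot: [-90.0, -0.0, -4.5]
wrist_force: [0.8, -1.1, 0.5]
opening: 0.0092
time: 14.75
ee_pos: [0.5974, 0.03, 0.3022]
tcp_rot: [-90.0, -20.3, -4.4]
wrist_force: [-0.4, 0.2, -0.5]
opening: 0.0096
side 0.74 378 n [ 0.046  0.02  -0.999] lean -87.1 yaw rel tub 27.5 ctr [ 0.462  -0.335   0.0426]
  tubframe lo/hi [[-0.071, -0.435], [0.09, -0.09]] z [-0.002  0.149] plane x at z=.17: 2.7322
side 0.7 1265 n [ 0.936 -0.082  0.343] lean 20.1 yaw rel tub -0.5 ctr [0.5248 0.0254 0.1726]
  tubframe lo/hi [[0.052, -0.22], [0.348, 0.092]] z [-0.002  0.237] plane x at z=.17: 0.0761
[0.5991466  0.02953096 0.30322218] [-89.95743858 -20.18812049  -4.50435174]
```

```bash
python3 -m jog '[[1,-0.4,0.05,-0.8,0,0,0],[1,-0.9,0.05,-1.5,0,0,0],[1,-1.5,0.05,-1.58,0,0,0],[1,-2,0.05,-1.58,0,0,0],[1,-2.2,0.05,-1.58,0,0,0]]' 40
python3 - <<'E'
from bd import *
o=bot.get_obs();print(o['ee_pos'],o['tcp_rot'])
for cam in('side','top'):
    im,d=bot.camera(cam)
    P,r,c=cloud(cam,d);cv2.imwrite(f'pics/f_{cam}.png',im[...,::-1]);np.save(f'f_{cam}.npy',d)
    a=np.radians(-4.5);T=np.array([[np.cos(a),np.sin(a)],[-np.sin(a),np.cos(a)]]);t=(P[:,:2]-[.4473,.0025])@T.T
    hsv=cv2.cvtColor(im,cv2.COLOR_RGB2HSV)[r,c]
    m=(t[:,0]>.05)&(t[:,0]<.22)&(abs(t[:,1])<.12)&(P[:,2]>.03)
    red=m&((hsv[:,0]<6)|(hsv[:,0]>172))&(hsv[:,1]>130)
    print(cam,red.sum());
    if red.any(): print(np.c_[t,P[:,2]][red].min(0),np.c_[t,P[:,2]][red].max(0))
a=cv2.imread('pics/f_side.png')[80:280,200:400];b=cv2.imread('pics/f_top.png')[150:310,210:370]
cv2.imwrite('pics/f.png',np.hstack([cv2.resize(a,(400,400),interpolation=2),cv2.resize(b,(400,400),interpolation=2)]))
im=bot.camera('wrist')[0];cv2.imwrite('pics/fw.png',im[...,::-1])
E
```

```text
time: 15.35
ee_pos: [0.5447, 0.0306, 0.2637]
tcp_rot: [-90.0, -20.2, -4.5]
wrist_force: [-0.3, 1.0, 0.5]
opening: 0.0095
[0.54472902 0.03055892 0.26367718] [-89.96037044 -20.20659253  -4.53866833]
side 140
[0.09587013 0.02758382 0.15348482] [0.13612147 0.0516916  0.24466731]
top 0
```

View pics/f.png

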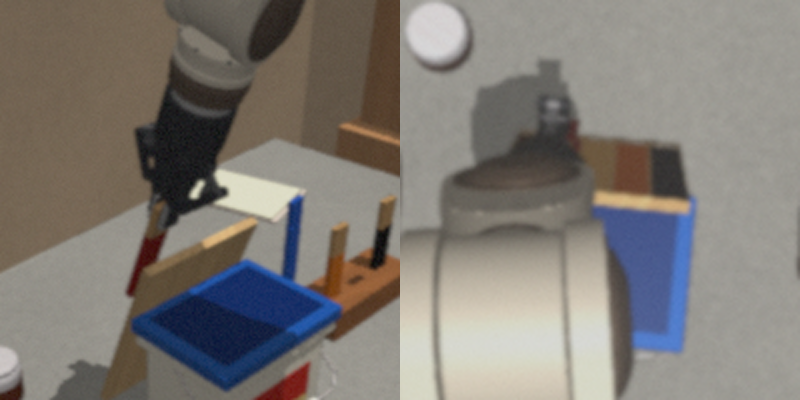

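View pics/fw.png

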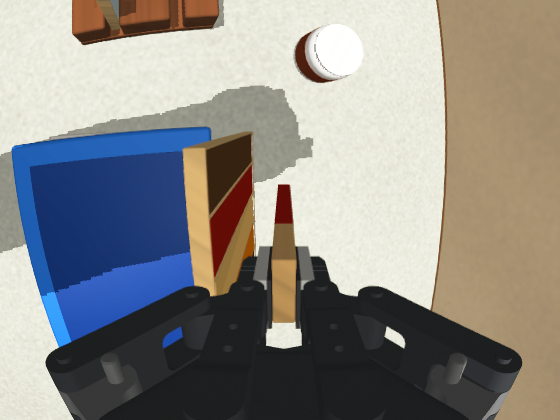

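The side view shows the slat hanging stain-down in front of the board, line at about (157,235) near the top edge. The wrist view shows it parallel to the board, level with the red strip, with its stain line at (284,223). By calculation the gap is now about 38 mm, so I close to 30 mm and hold.

```bash
python3 -m jog '[[1,-0.1,0.01,0,0,0,0],[1,-0.2,0.02,0,0,0,0],[1,-0.3,0.03,0,0,0,0],[1,-0.32,0.03,0,0,0,0],[1,-0.32,0.03,0,0,0,0]]' 40
python3 -m jog '[[1,0,0,0,0,0,0],[1,0,0,0,0,0,0],[1,0,0,0,0,0,0],[1,0,0,0,0,0,0],[1,0,0,0,0,0,0]]' 40
python3 - <<'E'
from bd import *
o=bot.get_obs();print(o['ee_pos'],o['tcp_rot'],o['wrist_force'],o['opening'])
board(None,('side',))
# slat face plane from the wrist/side cloud, in tub frame
im,d=bot.camera('side');P,r,c=cloud('side',d);a=np.radians(-4.5);T=np.array([[np.cos(a),np.sin(a)],[-np.sin(a),np.cos(a)]])
t=np.c_[(P[:,:2]-[.4473,.0025])@T.T,P[:,2]]
h=cv2.cvtColor(im,cv2.COLOR_RGB2HSV)[r,c]
m=(t[:,0]>.05)&(t[:,0]<.2)&(abs(t[:,1]-.037)<.03)&(P[:,2]>.1)&((h[:,0]<6)|(h[:,0]>172))&(h[:,1]>130)
n=np.array([np.cos(np.radians(20.2)),0,np.sin(np.radians(20.2))]);u=np.array([-n[2],0,n[0]]);S=np.array([.0631,.037,.2387])
q=t[m]-S;print(m.sum(),'rel strip_top x,y,z 5/50/95%',np.percentile(np.c_[q@n,q[:,1],q@u],[5,50,95],axis=0).round(4).tolist())
print('tub lid',[np.percentile(t[(abs(t[:,2]-.17)<.004)&(abs(t[:,1])<.12)&(abs(t[:,0])<.1)],p,axis=0).round(3).tolist() for p in(2,98)])
E
```

```text
time: 16.0
ee_pos: [0.5366, 0.0316, 0.2626]
tcp_rot: [-90.0, -20.2, -4.5]
wrist_force: [0.1, -0.5, -0.2]
opening: 0.0097
time: 16.5
ee_pos: [0.5367, 0.0316, 0.2625]
tcp_rot: [-90.0, -20.2, -4.5]
wrist_force: [1.0, 0.2, -1.1]
opening: 0.0093
[0.5367298  0.03155503 0.26249667] [-89.96931341 -20.20705503  -4.50507456] [ 0.99174799  0.23511199 -1.05404125] 0.00929139514474895
side 0.68 1183 n [ 0.936 -0.081  0.343] lean 20.1 yaw rel tub -0.4 ctr [0.5248 0.0255 0.1724]
  tubframe lo/hi [[0.052, -0.081], [0.136, 0.091]] z [0.01  0.237] plane x at z=.17: 0.0761
81 rel strip_top x,y,z 5/50/95% [[0.024, -0.0063, -0.0381], [0.0254, 0.0076, -0.0214], [0.0313, 0.0141, -0.0057]]
tub lid [[-0.072, -0.093, 0.167], [0.075, 0.098, 0.172]]
```

```bash
python3 -c "
from workcell import bot
print(bot.job_done())"
```

```text
the job is handed in; nothing more can be done
None
```

I leaned the sample board on the tub's lid and let go of it. I am now holding the red mahogany slat, stained end down, in front of the board's red strip. The job was handed in at about 16.7 s of the 56 s allowed.

**Board:** Last checked with the side camera, it leans at 20.1° and is within about 0.5° of square to the tub. Its back meets the lid edge, measured at x = 0.076 m against a nominal 0.075 m. Before the slat went up, the top camera put its middle within about 1 mm of the tub's centre.

**Slat:** It is parallel to the board, with its axis about 30 mm off the face and about 0–1 mm from the strip's middle. The stain line is within a few mm of the board's top edge. The side camera read it 3–5 mm lower than the arm pose predicts, well inside the 22 mm limit. The wrist force is about 1 N, which shows no contact.

**Other things:** The tub lid was still at its starting place. I did not re-measure the black slat, the small board or the tin at the end. The planned paths stayed clear of them, and no force reading suggested a bump.

No final check failed. One side-camera detection of the board landed on the slat block, and I discarded it.

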